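# Check the charge of an air-duster can with a pen gauge

## Robot

A 6-joint arm with a two-finger parallel gripper is mounted at the origin on the work surface. World frame = base frame: x ahead of the robot, y to its left, z up, the work surface at z = 0. Lengths are in mm, angles in rad, forces in N, time in s.
With the tool pointing down it reaches from about 300 to 775 mm from the base axis. Payload 14.6 kg.
Tool frame: the origin (TCP) lies midway between the tips of the shut fingers; the grasp point (between the pads) lies 19 mm behind it (manip.grip_point_offset is the distance from the TCP to the grasp point, in mm); x points along the fingers, z is the direction in which the jaws open and shut, and the axes are right-handed (so a half turn about x gives the same grasp; the last joint's range is limited). The gripper opens to 94 mm and grips with 3 to 60 N. Pads are 16 mm wide; open, the fingers measure 119 mm over their backs; the gripper's body (75 mm by 177 mm) begins 78 mm behind the grasp point.
Start: joints at [1.049, 0.3, 1.521, -0, 1.321, -0.067], TCP at [241.601, 494.083, 169.746] pointing down, gripper open.
Joint ranges: [-3.03, 3.03], [-0.79, 2.21], [0.23, 2.52], [-1.04, 4.18], [0, 3.07], [-2.55, 2.55]. Speed limits (rad/s): [2.22, 2.22, 2.57, 3.14, 3.14, 3.14].

## Interface

Orientations are given as [roll, pitch, yaw] about the fixed x, y, z axes, in that order (R = Rz(yaw) Ry(pitch) Rx(roll)).
In Python, from cell import manip, camera, calibration, order gives the robot as it stands.
- The arm moves only by the tool jog_arm, never from a script. Its arguments are lists of equal length, an entry for each row: "turn": the turn, a rotation vector about the tool's x, y, z in degrees, a list of three; "dp": the shift along the tool's x, y, z in cm, a list of three; "gripper": the closure, from 0 (fully open) to 1 (shut). In form: {"turn": [[ax, ay, az], ...], "dp": [[tx, ty, tz], ...], "gripper": [gripper, ...]}. A call has 1 to 8 rows; each row shifts and turns the pose as measured when the row begins, along the tool's axes as they then stand; what a row does not reach is not made up. A row lasts 1/8 s, in which the tool goes at most 62.5 mm and 10.7 degrees, less where a joint would pass 70% of its speed; a pose out of reach is approached as far as the arm can. A call is refused whole if a number of a shift passes 6.25 or a number of a turn 10.7, either way. A call with a gripper value outside its range is refused whole. The fingers move at their own pace and stop on an object; "grip_force" is the grip in N (left out, the last holds). Time passes only in rows, so rows that do not move let the fingers close. It gives the time, the measured TCP pose, the force and the opening at its end, in the units of the state.
- manip.read_state(): the state, without advancing time (a new reading comes with each control period).
- camera(name): name is "side" or "top"; returns (picture, depth): 480x640x3 uint8, red, green, blue; 480x640 float32, mm along the optical axis (not along the pixel's ray), 0 where there is no reading.
- calibration(name): a dict with "K" (3x3 intrinsics, pixels), "distortion" ([k1, k2, p1, p2, k3] as OpenCV has them; the pictures are not rectified), "world_from_camera" (4x4, takes a point from camera to world coordinates). Camera axes: x right, y down, z forward; pixel columns grow to the right and rows downward; lengths in mm; the calibration is good to about 2 mm. A picture is of the moment at which its call begins. calibration takes no time and is no camera call.
- order.sign_off(): hands the job in, once; it reports no verdict.
The state is a dict: "clock": time; "joints": joint angles; "qd": joint speeds; "effort": joint torques, N m; "eef_pos": TCP position; "eef_rot": TCP orientation; "wrist_force": force on the tool from outside, world axes, zero at the start; "moment": the same for the moment, N m; "finger_gap": finger opening in mm.
Only numpy, scipy, OpenCV 4.12 (cv2) and the standard library are available. Lean on these libraries where they do the work, as an engineer would, in place of code of your own. Each camera call takes 0.05 s, during which the arm holds its last target.

## Task

Take the pen-shaped pressure gauge from its grey holder, press it straight down onto the valve stem of the blue-banded air can until it is fully home, firmly but without ramming it, and keep it there for about two seconds so the can's pressure pushes the white rod out of the gauge's top. Then stand the gauge back down in its holder with the rod still showing the reading, let go, and leave the yellow-banded can's valve and everything else on the bench alone.

Things in the scene. Friction and masses are not known exactly. Their poses are not given: they have to be found in the camera images.
- gauge_grip (a point): Grasp point of the pen gauge, on its axis (z, towards the top) in the red-ribbed zone: 86 mm above its mouth, 20 mm below the barrel top. Round steel barrel 24 mm across, 106 long, 0.17 kg; yaw is free. The rod leaves the top: keep 50 mm above this point free between the fingers. Black mouth 29 mm across, lead-in cone 21 mm narrowing to a 16 mm bore; seat 14 mm inside the mouth.
- rod (a joint): How far (m) the gauge's white rod (8 mm across, orange cap) stands out beyond its rest: 0 at first, cap then 5 mm above the barrel. On the valve the hidden pressure pushes it out to 0.007 to 0.017; friction keeps it there when the gauge is lifted off. A knock or a push on its top moves it back.
- stand_blue: blue cup on a steel plate 95 mm square, cup 74 mm across, 45 high, holding an air-duster can 60 mm across with a blue band. Origin: centre of the underside, on the bench; z up. Brass valve stem points up, 12 mm across, within 1.2 mm of the stand's axis; its rim is 118 to 130 mm above the origin, exactly where must be felt. Pin in the rim: 4 mm across, 7 mm tall.
- blue_stem (a joint): How far (m) the blue can's stem is pushed down in its rubber: 0 untouched. The gauge goes 14 mm over the stem till its seat meets the rim (grip point then 72 mm above it). The pin alone pushes back 5 to 9 N (hidden pressure); at the rim the force then rises 5 N per mm of stem sink. Total 14 to 19 N is right; less may not be home, over 20 may harm the stem. Sideways the stem is stiff.
- stand_yellow: yellow cup on a steel plate 95 mm square, cup 74 mm across, 45 high, holding an air-duster can 60 mm across with a yellow band. Origin: centre of the underside, on the bench; z up. A can like the blue one, up to 137 mm high with its pin; not to be checked.
- yellow_stem (a joint): How far the yellow can's stem has been pushed down, in m: must stay 0.
- holder_floor (a point): Centre of the floor of the round hole in the grey holder block (90 x 75 x 50 mm high) in which the gauge stands upright on its mouth. The hole is 33 mm across, its floor 8 mm above the bench and 42 mm below the block's top. z up.
- disk: Bystander: hard disk drive, 100 x 147 x 26 mm. Origin at the centre of its underside.
- pot_a: Bystander: white screw-top pot, 56 across, 55 high mm. Origin at the centre of its underside.
- pot_b: Bystander: second white screw-top pot, 56 across, 55 high mm. Origin at the centre of its underside.
- flask: Bystander: black drinks flask, 68 across, 190 high mm. Origin at the centre of its underside.
- driver_tool: Bystander: red-handled screwdriver lying down.
Not all that is in view belongs to the job. What is meant by the part that bears gauge_grip is not pink, and is the larger of those in its own colour. What is shaped like the part that bears holder_floor but green is not meant.

How it is judged:
By the outcome, as a careful person would: the job done as asked, in the order asked, and still so for the second after the job is handed in, with the robot touching nothing.
It also fails if it takes over 61 s, if anything falls off the work surface, if the arm or the gripper's body presses on something with over 40 N, if the wrist force passes 120 N, or if a joint passes its speed limit or range.

## Working session

There is one attempt and no reset: what is moved stays moved. The work goes in short steps, Python scripts to look and compute and a tool call to move; the robot and the scene stay as the last step left them, time stands still between calls to the robot, and variables do not carry over. Pictures are saved under pics/ and viewed, and the job is handed in when it is done.

Besides the shell and the picture viewer there is one more tool, called after "Emit:" as name(argument=value, ...) on one line, values as JSON. jog_arm: Moves the arm, as the interface text tells. Its arguments: {"type":"object","properties":{"turn":{"type":"array","items":{"type":"array","items":{"type":"number"}}},"dp":{"type":"array","items":{"type":"array","items":{"type":"number"}}},"gripper":{"type":"array","items":{"type":"number"}},"grip_force":{"type":"number"}},"required":["turn","dp","gripper"]}

```bash
mkdir -p pics; ls; cat > h.py <<'E'
import numpy as np,cv2
from cell import manip,camera,calibration,order
def snap(n,tag):
    p,d=camera(n); cv2.imwrite(f'pics/{tag}.png',p[:,:,::-1]); np.savez(f'{tag}.npz',p=p,d=d); return p,d
def world(n,u,v,z):
    c=calibration(n);K=np.array(c['K']);D=np.array(c['distortion']);T=np.array(c['world_from_camera'])
    uv=np.stack([np.ravel(u),np.ravel(v)],1).astype(np.float64).reshape(-1,1,2)
    q=cv2.undistortPoints(uv,K,D)[:,0]
    z=np.ravel(z); P=np.c_[q*z[:,None],z]
    return P@T[:3,:3].T+T[:3,3]
E
python3 - <<'E'
from h import *
snap('top','top1');snap('side','side1')
print(manip.read_state())
for n in('top','side'):print(calibration(n))
E
```

```text
pics
{'clock': 0.1, 'joints': array([ 1.04940191e+00,  3.00436312e-01,  1.52147096e+00, -6.64892459e-06,
        1.32067577e+00, -6.65806439e-02]), 'qd': array([ 0.00119713, -0.00043282, -0.00239283,  0.00015171, -0.00223912,
       -0.00128097]), 'effort': array([ 1.90926003e-03, -5.32639432e+01, -3.53286052e+01,  7.09711318e-02,
        2.34627194e-02, -3.71747637e-05]), 'eef_pos': array([241.48472819, 493.8780259 , 169.25200525]), 'eef_rot': array([ 3.08151479,  1.56980591, -2.08568632]), 'wrist_force': array([ 0.4901768 , -0.08203423, -1.1071255 ]), 'moment': array([-0.00209643, -0.04957777,  0.03337504]), 'finger_gap': 93.69851586374989}
{'K': array([[433.19878426,   0.        , 308.70062076],
       [  0.        , 433.19878426, 238.31991226],
       [  0.        ,   0.        ,   1.        ]]), 'distortion': array([-0.01379864,  0.        ,  0.        ,  0.        ,  0.        ]), 'world_from_camera': array([[-6.47485287e-03, -9.96860717e-01,  7.89099963e-02,
         4.28471796e+02],
       [-9.99818591e-01,  7.86717058e-03,  1.73462818e-02,
        -7.45304994e+00],
       [-1.79126253e-02, -7.87833667e-02, -9.96730816e-01,
         9.26841819e+02],
       [ 0.00000000e+00,  0.00000000e+00,  0.00000000e+00,
         1.00000000e+00]])}
{'K': array([[479.38204089,   0.        , 319.66360065],
       [  0.        , 479.38204089, 239.72258902],
       [  0.        ,   0.        ,   1.        ]]), 'distortion': array([0.0396974, 0.       , 0.       , 0.       , 0.       ]), 'world_from_camera': array([[ 9.16409184e-01, -2.75659284e-01,  2.90182989e-01,
         2.01605406e+02],
       [-4.00104540e-01, -6.49988254e-01,  6.46089488e-01,
        -6.60944571e+02],
       [ 1.05149685e-02, -7.08185871e-01, -7.05947737e-01,
         8.15854407e+02],
       [ 0.00000000e+00,  0.00000000e+00,  0.00000000e+00,
         1.00000000e+00]])}
```

View pics/top1.png

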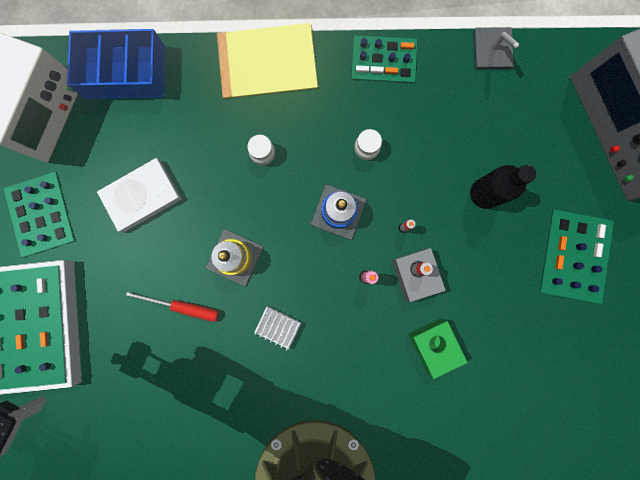

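View pics/side1.png

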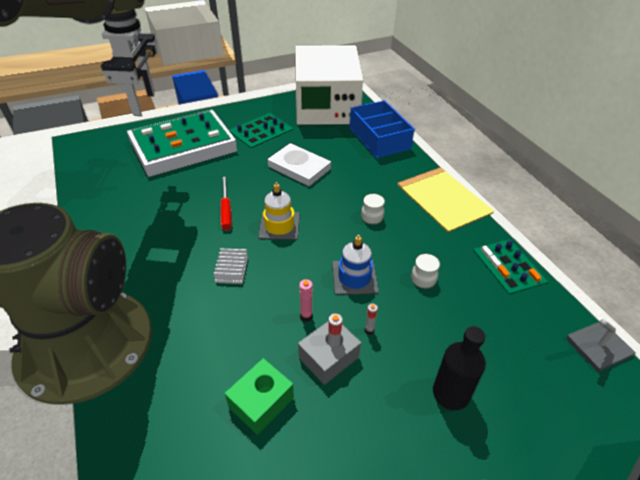

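Gauge candidates in the top view are the steel/red one in the grey block (425,269), the pink one on the bench (369,277) and a smaller steel/red one (409,225). The one in the grey block fits: it is not pink, it is the larger of its colour, and it stands in the grey holder. The green block (440,349) is the decoy. I'll confirm with an enlarged crop.

```bash
python3 - <<'E'
import numpy as np,cv2
from h import world
t=np.load('top1.npz');s=np.load('side1.npz')
a=cv2.resize(t['p'][175:315,300:460],None,fx=2.5*1,fy=2.5,interpolation=cv2.INTER_CUBIC)
b=cv2.resize(s['p'][225:385,280:440],(400,350) and (400,400),interpolation=cv2.INTER_CUBIC)
im=np.zeros((400,800,3),np.uint8);im[:350,:400]=a;im[:400,400:]=b
cv2.imwrite('pics/crop1.png',im[:,:,::-1])
for n,d in(('top',t['d']),('side',s['d'])):
    v,u=np.mgrid[:480,:640]; W=world(n,u,v,d).reshape(480,640,3); np.save(n+'W.npy',W)
W=np.load('topW.npy')
np.set_printoptions(precision=1,suppress=True)
for uv in[(425,269),(428,269),(422,269),(369,277),(409,225),(342,204),(340,205),(405,285),(435,285),(224,256),(260,150),(520,175),(300,400),(350,300)]:print(uv,W[uv[1],uv[0]])
W2=np.load('sideW.npy')
for uv in[(335,318),(335,330),(306,283),(372,308),(358,238),(357,244)]:print(uv,W2[uv[1],uv[0]])
E
```

```text
(425, 269) [ 433.7 -209.5  115.5]
(428, 269) [ 433.6 -214.3  118.6]
(422, 269) [ 433.8 -204.2  114.4]
(369, 277) [ 419.5 -105.9  109.4]
(409, 225) [ 520.5 -190.2   76.5]
(342, 204) [555.3 -55.9 127.9]
(340, 205) [554.1 -52.4 123.8]
(405, 285) [ 402.4 -184.9   50.2]
(435, 285) [ 401.9 -245.2   49.2]
(224, 256) [460.2 164.  125.9]
(260, 150) [681.3 107.1  52.5]
(520, 175) [ 593.3 -358.9  188.8]
(300, 400) [163.6  29.    1.9]
(350, 300) [370.2 -77.8   2.8]
(335, 318) [ 434.7 -213.1  118.5]
(335, 330) [ 431.6 -221.7   94.9]
(306, 283) [ 419.6 -115.2  114. ]
(372, 308) [ 523.  -193.8   78. ]
(358, 238) [559.2 -56.1 126.5]
(357, 244) [557.2 -57.7 111.3]
```

View pics/crop1.png

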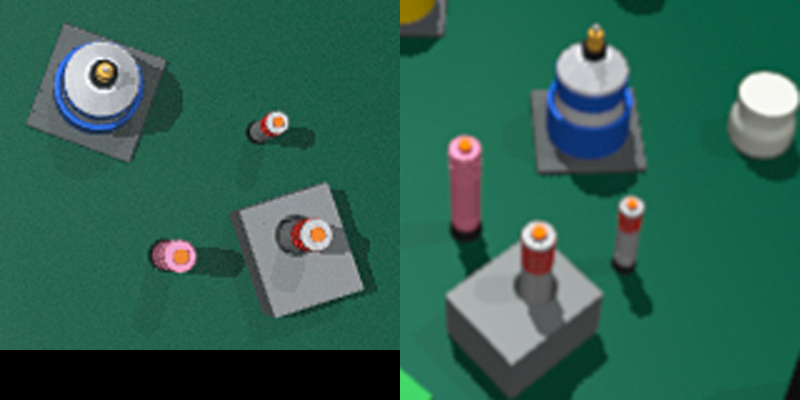

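The crop confirms it: the larger white-topped, red-ribbed gauge stands in the grey block, with its orange cap at about (427,269) in the top view. Next I'll get precise centres.

```bash
python3 - <<'E'
import numpy as np,cv2
from scipy.optimize import least_squares
np.set_printoptions(precision=1,suppress=True)
def circ(P):
    r=least_squares(lambda q:np.hypot(P[:,0]-q[0],P[:,1]-q[1])-q[2],[*P[:,:2].mean(0),20],loss='soft_l1').x
    return r
for n in('top','side'):
    W=np.load(n+'W.npy');p=np.load(n+'1.npz')['p'].astype(int)
    hsv=cv2.cvtColor(p.astype(np.uint8),cv2.COLOR_RGB2HSV).astype(int)
    near=lambda x,y,r:np.hypot(W[...,0]-x,W[...,1]-y)<r
    m=near(433,-211,22)&(W[...,2]>108)
    print(n,'gauge top',m.sum(),np.median(W[m],0),(W[m].min(0)+W[m].max(0))/2, W[m].min(0),W[m].max(0))
    m2=m&(hsv[...,0]<20)&(hsv[...,0]>7)&(hsv[...,1]>120)
    print(' orange',m2.sum(),W[m2].mean(0),np.argwhere(m2).mean(0)[::-1])
    m=near(556,-56,14)&(W[...,2]>103)
    print(' stem',m.sum(),W[m].mean(0),W[m].min(0),W[m].max(0))
    for v,u in np.argwhere(m): print('  ',u,v,W[v,u],p[v,u])
    # holder top
    m=near(425,-205,75)&(abs(W[...,2]-50)<4)&(hsv[...,1]<60)
    r=cv2.minAreaRect(W[m][:,:2].astype(np.float32));print(' holder',m.sum(),r,W[m][:,2].mean())
    m=near(556,-56,75)&(abs(W[...,2]-5)<8)&(hsv[...,1]<60)
    if m.sum()>10:print(' plate',cv2.minAreaRect(W[m][:,:2].astype(np.float32)),np.median(W[m][:,2]))
    m=near(556,-56,55)&(hsv[...,0]>100)&(hsv[...,0]<125)&(hsv[...,1]>120)
    mm=m&(abs(W[...,2]-45)<3); print(' cup rim',mm.sum(),circ(W[mm]) if mm.sum()>10 else 0)
E
```

```text
top gauge top 137 [ 433.8 -210.7  113.4] [ 433.8 -211.6  113.7] [ 422.5 -223.4  108.2] [ 445.  -199.8  119.2]
 orange 29 [ 435.  -212.   117.3] [426.6 268.3]
 stem 111 [556.8 -54.8 114.2] [547.  -66.8 103.2] [568.4 -44.  132.3]
   339 199 [567.6 -51.4 111. ] [54 60 66]
   340 199 [567.6 -53.3 110.8] [25 32 31]
   341 199 [567.7 -55.2 109.9] [64 56 35]
   342 199 [568.4 -57.4 105.9] [56 49 30]
   343 199 [567.8 -59.  109.4] [67 69 70]
   337 200 [566.1 -47.6 108.7] [163 166 169]
   338 200 [566.  -49.5 109.1] [59 65 69]
   339 200 [566.  -51.4 109.1] [57 54 35]
   340 200 [563.4 -52.5 124.4] [118  98  53]
   341 200 [563.5 -54.4 123.7] [183 154  88]
   342 200 [563.1 -56.1 125.7] [184 152  85]
   343 200 [566.2 -59.1 107.5] [126 101  50]
   344 200 [565.9 -60.9 109.1] [51 48 37]
   345 200 [566.3 -63.  106.8] [77 83 86]
   336 201 [564.1 -45.7 109.2] [164 167 171]
   337 201 [564.1 -47.6 109.1] [61 67 68]
   338 201 [564.2 -49.5 108.6] [42 43 41]
   339 201 [561.7 -50.7 123.1] [163 131  66]
   340 201 [561.1 -52.3 127.2] [244 208  98]
   341 201 [561.  -54.1 127.3] [232 210 160]
   34
[... 9402 characters left out ...]
.9] [22 22 24]
   359 248 [558.8 -64.7 105.4] [39 39 40]
   360 248 [560.8 -65.2 105.1] [65 66 68]
   359 249 [557.5 -67.2 105.4] [105 106 108]
   360 249 [560.  -66.9 104. ] [135 136 140]
   354 250 [547.6 -64.3 103.6] [202 205 209]
   355 250 [548.8 -66.2 104.9] [175 177 180]
   356 250 [551.3 -65.9 103.6] [156 158 162]
   357 250 [553.  -67.2 104.2] [154 155 159]
   359 250 [557.3 -67.8 103.1] [161 162 167]
 holder 1412 ((423.5545959472656, -215.1910400390625), (92.18730163574219, 77.5100326538086), 17.231372833251953) 50.81654394698055
 plate ((559.5308227539062, -54.77069091796875), (96.9773941040039, 94.07718658447266), 69.09716796875) 6.928526717342095
 cup rim 123 [559.  -55.1  34.6]
```

```bash
cat >> h.py <<'E'
from scipy.spatial.transform import Rotation as Ro
np.set_printoptions(precision=2,suppress=True)
def st():
    s=manip.read_state(); R=Ro.from_euler('xyz',s['eef_rot']); return s,R
def go(target,zdir=None):
    s,R=st(); d=R.inv().apply(np.array(target)-s['eef_pos'])/10
    print('t',round(s['clock'],2),'pos',s['eef_pos'],'dp cm total',d,'F',s['wrist_force'],'gap',round(s['finger_gap'],1),'q',s['joints'])
    M=R.as_matrix();print(M)
    if zdir is not None:
        z=np.array([*zdir,0.]);z/=np.linalg.norm(z);x=np.array([0,0,-1.]);G=np.c_[x,np.cross(z,x),z]
        print('turn deg',np.degrees((R.inv()*Ro.from_matrix(G)).as_rotvec()))
E
python3 -c "
from h import *
go([435,-212,170],[0,1]);go([435,-212,170],[1,0]);go([435,-212,170],[1,0.5]);print(manip.grip_point_offset)"
```

```text
t 0.1 pos [241.48 493.88 169.25] dp cm total [ -0.02 -48.39 -54.91] F [ 0.49 -0.08 -1.11] gap 93.7 q [ 1.05  0.3   1.52 -0.    1.32 -0.07]
[[-0.   -0.9   0.44]
 [-0.    0.44  0.9 ]
 [-1.    0.   -0.  ]]
turn deg [-26.06  -0.05  -0.02]
t 0.1 pos [241.48 493.88 169.25] dp cm total [ -0.02 -48.39 -54.91] F [ 0.49 -0.08 -1.11] gap 93.7 q [ 1.05  0.3   1.52 -0.    1.32 -0.07]
[[-0.   -0.9   0.44]
 [-0.    0.44  0.9 ]
 [-1.    0.   -0.  ]]
turn deg [63.94 -0.05  0.03]
t 0.1 pos [241.48 493.88 169.25] dp cm total [ -0.02 -48.39 -54.91] F [ 0.49 -0.08 -1.11] gap 93.7 q [ 1.05  0.3   1.52 -0.    1.32 -0.07]
[[-0.   -0.9   0.44]
 [-0.    0.44  0.9 ]
 [-1.    0.   -0.  ]]
turn deg [37.38 -0.06  0.02]
18.8
```

Emit:
jog_arm(turn=[[0,0,0],[0,0,0],[0,0,0],[0,0,0],[0,0,0],[0,0,0],[0,0,0],[0,0,0]], dp=[[-0.3,-4,-4.6],[-0.3,-4,-4.6],[0,-4,-4.6],[0,-4,-4.6],[0,-4,-4.6],[0,-4,-4.6],[0,-4,-4.6],[0,-4,-4.6]], gripper=[0.3,0.3,0.3,0.3,0.3,0.3,0.3,0.3])

```text
clock: 1.1
eef_pos: [368.3, 12.0, 174.4]
eef_rot: [-2.92, 1.567, -1.797]
wrist_force: [1.4, 0.6, -0.5]
finger_gap: 66.0
```

```bash
python3 -c "
from h import *
go([435,-212,170],[0.44,0.9])"
```

```text
t 1.1 pos [368.26  12.   174.43] dp cm total [  0.52 -15.72 -17.3 ] F [ 1.41  0.61 -0.48] gap 66.0 q [-0.06 -0.12  1.97 -0.    1.3  -1.19]
[[-0.   -0.9   0.43]
 [-0.    0.43  0.9 ]
 [-1.   -0.   -0.  ]]
turn deg [ 0.39 -0.2   0.05]
```

Emit:
jog_arm(turn=[[0,0,0],[0,0,0],[0,0,0],[0,0,0],[0,0,0],[0,0,0]], dp=[[0.1,-4,-4.4],[0.1,-4,-4.4],[0.1,-3.9,-4.3],[0.1,-3,-3.4],[0,-0.8,-0.9],[0,0,0]], gripper=[0.3,0.3,0.3,0.3,0.3,0.3])

```text
clock: 1.85
eef_pos: [434.1, -223.6, 169.9]
eef_rot: [2.862, 1.568, -2.304]
wrist_force: [0.1, 0.4, 0.6]
finger_gap: 66.1
```

```bash
python3 -c "
from h import *
go([435,-212,75],[0.44,0.9])
snap('side','side2')"
```

```text
t 1.85 pos [ 434.08 -223.6   169.88] dp cm total [9.49 0.42 1.11] F [0.13 0.36 0.61] gap 66.1 q [-0.55  0.16  1.69 -0.    1.29 -1.67]
[[-0.   -0.9   0.44]
 [-0.    0.44  0.9 ]
 [-1.    0.   -0.  ]]
turn deg [ 0.07 -0.15 -0.04]
```

View pics/side2.png

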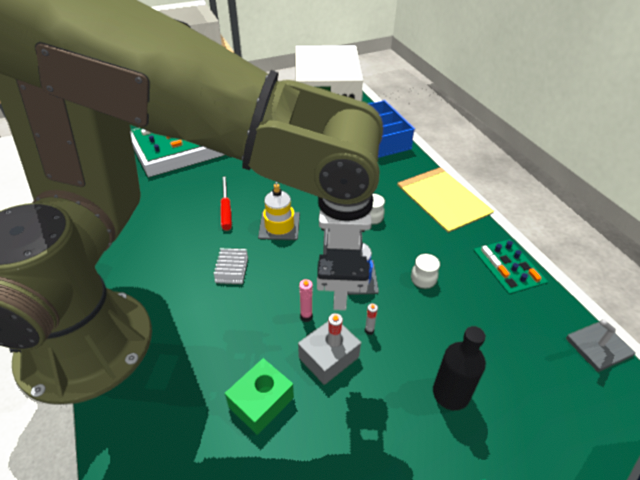

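Side view: the fingers are above and slightly behind the gauge top (335,318), with the tips near (340,305). I'll check this by projecting the TCP, then align and descend.

```bash
python3 -c "
from h import *
c=calibration('side');T=np.linalg.inv(c['world_from_camera'])
print(cv2.projectPoints(np.array([[434.1,-223.6,170],[434,-223.6,120],[435,-212,119]]),cv2.Rodrigues(T[:3,:3])[0],T[:3,3],c['K'],c['distortion'])[0])"
```

```text
[[[338.29 304.62]]

 [[337.16 322.15]]

 [[334.87 317.3 ]]]
```

Emit:
jog_arm(turn=[[0,0,0],[0,0,0],[0,0,0]], dp=[[0,0.42,1.11],[0,0,0],[0,0,0]], gripper=[0.3,0.3,0.3])

```text
clock: 2.28
eef_pos: [435.2, -207.7, 170.6]
eef_rot: [-3.044, 1.568, -1.923]
wrist_force: [-0.5, 0.6, -0.3]
finger_gap: 65.8
```

```bash
python3 -c "
from h import *
go([435,-212,75],[0.44,0.9])
snap('side','side3');snap('top','top3')
a=cv2.imread('pics/side3.png')[220:380,250:450];b=cv2.imread('pics/top3.png')[180:340,340:520]
cv2.imwrite('pics/c3.png',np.hstack([cv2.resize(a,(400,320)),cv2.resize(b,(360,320))]))"
```

```text
t 2.27 pos [ 435.21 -207.67  170.59] dp cm total [ 9.56 -0.17 -0.37] F [-0.52  0.63 -0.26] gap 65.8 q [-0.52  0.15  1.71 -0.    1.29 -1.64]
[[-0.   -0.9   0.43]
 [-0.    0.43  0.9 ]
 [-1.   -0.   -0.  ]]
turn deg [ 0.3  -0.15  0.01]
```

View pics/c3.png

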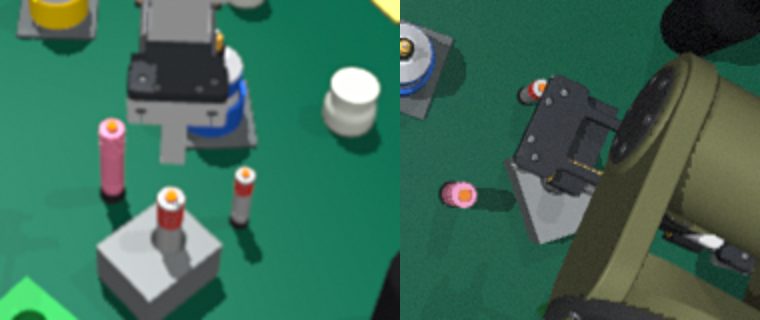

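Emit:
jog_arm(turn=[[0,0,0],[0,0,0],[0,0,0]], dp=[[2.5,-0.17,-0.37],[0.5,0,0],[0,0,0]], gripper=[0.3,0.3,0.3])

```text
clock: 2.75
eef_pos: [435.4, -212.4, 140.8]
eef_rot: [-2.66, 1.568, -1.539]
wrist_force: [0.5, -0.1, 0.3]
finger_gap: 66.1
```

```bash
python3 -c "
from h import *
go([435,-212,75],[0.44,0.9])
"
```

```text
t 2.75 pos [ 435.42 -212.37  140.85] dp cm total [6.58 0.06 0.03] F [ 0.52 -0.06  0.27] gap 66.1 q [-0.53  0.18  1.74 -0.    1.22 -1.65]
[[ 0.   -0.9   0.44]
 [-0.    0.44  0.9 ]
 [-1.   -0.   -0.  ]]
turn deg [ 0.26 -0.15  0.08]
```

Emit:
jog_arm(turn=[[0,0,0],[0,0,0],[0,0,0],[0,0,0],[0,0,0]], dp=[[2,0.05,0.03],[2,0,0],[2,0,0],[0.5,0,0],[0,0,0]], gripper=[0.3,0.3,0.3,0.3,0.3])

```text
clock: 3.38
eef_pos: [437.3, -213.1, 78.6]
eef_rot: [-1.961, 1.563, -0.84]
wrist_force: [0.2, 0.2, 0.4]
finger_gap: 65.6
```

```bash
python3 -c "
from h import *
go([435,-212,75],[0.44,0.9])
snap('side','side4')
a=cv2.imread('pics/side4.png')[220:420,230:480]
cv2.imwrite('pics/c4.png',cv2.resize(a,(750,600),interpolation=cv2.INTER_CUBIC))"
```

```text
t 3.38 pos [ 437.31 -213.07   78.65] dp cm total [ 0.36  0.26 -0.  ] F [0.15 0.18 0.38] gap 65.6 q [-0.53  0.26  1.81 -0.    1.07 -1.65]
[[ 0.01 -0.9   0.44]
 [-0.01  0.44  0.9 ]
 [-1.   -0.01 -0.  ]]
turn deg [ 0.26 -0.17  0.42]
```

View pics/c4.png

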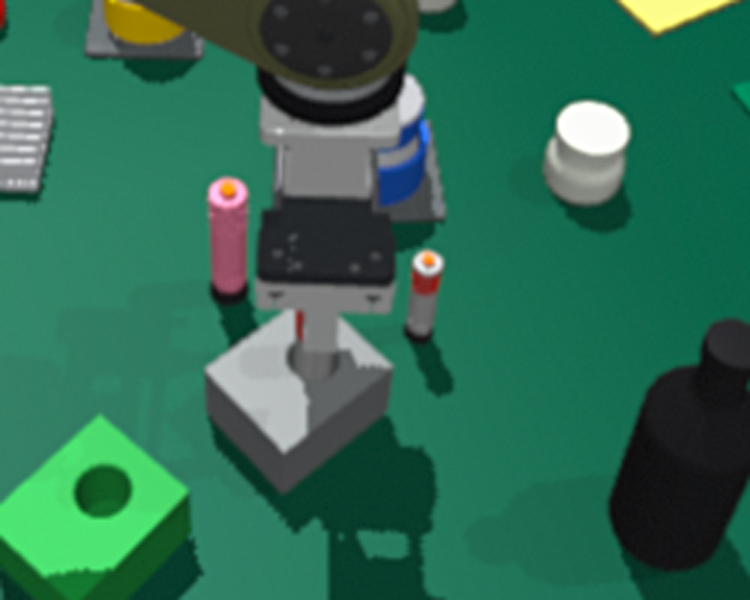

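Side view: the fingers straddle the gauge above the grey block, with the near finger at about crop (320,325) and the gauge red visible at (300,325). I'll correct the small offset and close.

Emit:
jog_arm(turn=[[0,0,0.4],[0,0,0],[0,0,0]], dp=[[0.35,0.25,0],[0,0,0],[0,0,0]], gripper=[0.3,0.3,0.3])

```text
clock: 3.8
eef_pos: [435.7, -212.4, 76.6]
eef_rot: [-2.467, 1.567, -1.347]
wrist_force: [0.6, 0.8, 0.7]
finger_gap: 66.0
```

```bash
python3 -c "
from h import *
go([435,-212,75],[0.44,0.9])"
```

```text
t 3.8 pos [ 435.65 -212.36   76.61] dp cm total [0.16 0.07 0.  ] F [0.65 0.77 0.7 ] gap 66.0 q [-0.53  0.26  1.81 -0.    1.07 -1.65]
[[ 0.   -0.9   0.44]
 [-0.    0.44  0.9 ]
 [-1.   -0.   -0.  ]]
turn deg [ 0.25 -0.19  0.15]
```

Emit:
jog_arm(turn=[[0,0,0.1],[0,0,0],[0,0,0],[0,0,0],[0,0,0],[0,0,0]], dp=[[0.15,0.05,0],[0,0,0],[0,0,0],[0,0,0],[0,0,0],[0,0,0]], gripper=[0.3,0.65,0.8,1,1,1], grip_force=45)

```text
clock: 4.55
eef_pos: [435.2, -212.2, 75.2]
eef_rot: [-2.876, 1.567, -1.755]
wrist_force: [0.6, -0.7, -0.3]
finger_gap: 21.8
```

```bash
python3 -c "
from h import *
go([435,-212,75],[0.44,0.9])"
```

```text
t 4.55 pos [ 435.24 -212.17   75.15] dp cm total [0.02 0.03 0.  ] F [ 0.62 -0.71 -0.31] gap 21.8 q [-0.53  0.26  1.81 -0.    1.07 -1.65]
[[-0.   -0.9   0.44]
 [-0.    0.44  0.9 ]
 [-1.   -0.   -0.  ]]
turn deg [ 0.25 -0.19  0.05]
```

Emit:
jog_arm(turn=[[0,0,0],[0,0,0],[0,0,0],[0,0,0],[0,0,0],[0,0,0],[0,0,0],[0,0,0]], dp=[[-0.5,0,0],[-1.5,0,0],[-2,0,0],[-2.5,0,0],[-3,0,0],[-3,0,0],[-2,0,0],[0,0,0]], gripper=[1,1,1,1,1,1,1,1])

```text
clock: 5.55
eef_pos: [435.0, -211.4, 230.9]
eef_rot: [-2.278, 1.565, -1.157]
wrist_force: [1.0, 0.2, -1.5]
finger_gap: 21.1
```

```bash
python3 -c "
from h import *
go([558.6,-55.4,225],[0.44,0.9])
snap('side','side5')
a=cv2.imread('pics/side5.png')[220:420,230:480]
cv2.imwrite('pics/c5.png',cv2.resize(a,(750,600),interpolation=cv2.INTER_CUBIC))"
```

```text
t 5.55 pos [ 434.96 -211.41  230.89] dp cm total [ 0.54 -4.34 19.43] F [ 0.99  0.22 -1.51] gap 21.1 q [-0.53  0.1   1.61 -0.    1.42 -1.65]
[[ 0.   -0.9   0.44]
 [-0.    0.44  0.9 ]
 [-1.   -0.   -0.  ]]
turn deg [ 0.26 -0.2   0.24]
```

View pics/c5.png

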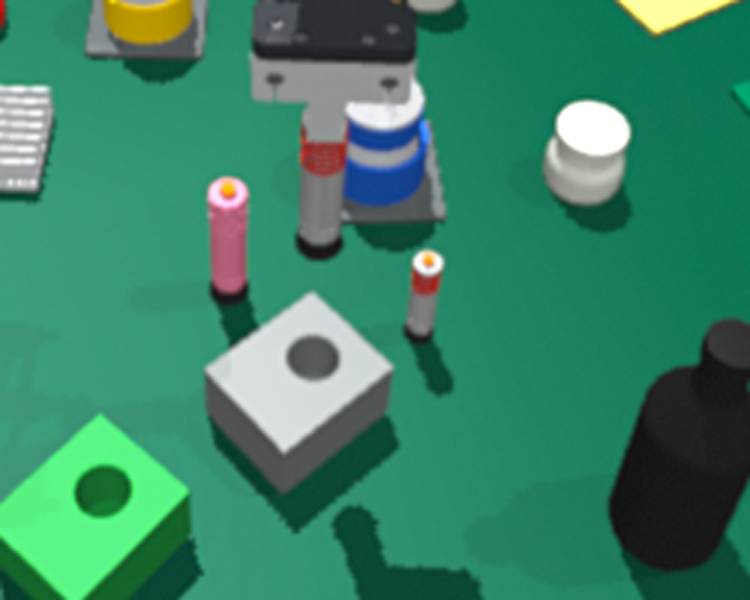

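The gauge is held upright, with its black mouth at crop (320,243). The empty hole is at crop (313,358). Next: the hole centre, the gauge's offset from the TCP and its tilt.

```bash
python3 - <<'E'
from h import *
f=np.load('side5.npz');p,d=f['p'],f['d']
v,u=np.mgrid[:480,:640];W=world('side',u,v,d).reshape(480,640,3)
def ray(u,v,z):
    A=world('side',[u,u],[v,v],[500,900]);t=(z-A[0,2])/(A[1,2]-A[0,2]);return A[0]+t*(A[1]-A[0])
g=p.astype(int).sum(2)
m=np.zeros((480,640),np.uint8);sub=(slice(326,355),slice(322,348))
m[sub]=(g[sub]<330); n,l,s,c=cv2.connectedComponentsWithStats(m);print(s[1:],c[1:])
k=1+np.argmax(s[1:,4]);x,y,w,h,_=s[k];print('hole',ray(x+(w-1)/2,y+(h-1)/2,50))
# hole rim by ray of contour pts
cn,_=cv2.findContours((l==k).astype(np.uint8),cv2.RETR_EXTERNAL,cv2.CHAIN_APPROX_NONE)
Q=np.array([ray(*q[0],50)[:2] for q in cn[0]],np.float32);print(cv2.minEnclosingCircle(Q),Q.min(0),Q.max(0))
# gauge: fit cylinder axis slices
for z0,z1,r in((165,175,14.5),(180,195,12),(196,215,12),(216,228,12)):
    mm=(np.hypot(W[...,0]-435,W[...,1]+212)<28)&(W[...,2]>z0)&(W[...,2]<z1)
    P=W[mm]; 
    from scipy.optimize import least_squares
    q=least_squares(lambda q:np.hypot(P[:,0]-q[0],P[:,1]-q[1])-r,[435,-205],loss='soft_l1').x
    print(z0,z1,len(P),q)
E
```

```text
[[346 326   2   2   3]
 [326 333  17  13 174]
 [347 354   1   1   1]] [[346.67 326.33]
 [333.95 338.92]
 [347.   354.  ]]
hole [ 435.8  -211.73   50.  ]
((436.0813903808594, -210.9221954345703), 15.258328437805176) [ 421.07 -225.71] [ 450.69 -196.7 ]
165 175 77 [ 436.37 -208.37]
180 195 78 [ 435.87 -210.01]
196 215 101 [ 435.74 -210.12]
216 228 67 [ 435.69 -210.25]
```

```bash
python3 - <<'E'
from h import *
from scipy.optimize import least_squares
for n in('side','top'):
    W=np.load(n+'W.npy');p=np.load(n+'1.npz')['p'].astype(int)
    br=(p[...,0]-p[...,2]>35)&(np.hypot(W[...,0]-558,W[...,1]+56)<14)&(W[...,2]>105)
    P=W[br];print(n,len(P),P.mean(0))
    Q=P[(P[:,2]>111)&(P[:,2]<123)]
    if len(Q)>8: print(' cyl',len(Q),least_squares(lambda q:np.hypot(Q[:,0]-q[0],Q[:,1]-q[1])-6,[558,-54],loss='soft_l1').x)
    T=P[(P[:,2]>123.5)&(P[:,2]<129)];print(' top',len(T),T.mean(0),np.median(T[:,2]),(T.min(0)+T.max(0))/2)
    # silhouettes: rim disk by ray from pixel bbox columns
    c=np.argwhere(br);print(' px',c.min(0),c.max(0))
E
```

```text
side 56 [557.99 -57.16 120.07]
 cyl 31 [559.46 -53.98]
 top 22 [558.22 -55.57 126.4 ] 126.351437823646 [558.51 -54.17 126.25]
 px [236 354] [245 361]
top 44 [557.47 -54.75 121.08]
 cyl 15 [558.23 -55.01]
 top 23 [557.99 -54.77 125.7 ] 125.66739506791282 [558.52 -55.18 125.71]
 px [200 338] [207 345]
```

Emit:
jog_arm(turn=[[0,0,0.2],[0,0,0],[0,0,0],[0,0,0],[0,0,0],[0,0,0],[0,0,0],[0,0,0]], dp=[[0,-0.5,2],[0,-0.8,3.5],[0,-0.9,4],[0,-0.9,4],[0,-0.7,3.3],[0,-0.4,1.6],[0,0,0],[0,0,0]], gripper=[1,1,1,1,1,1,1,1])

```text
clock: 6.6
eef_pos: [552.5, -60.2, 222.1]
eef_rot: [2.058, 1.558, -3.107]
wrist_force: [0.1, -0.1, -1.5]
finger_gap: 20.7
```

```bash
python3 -c "
from h import *
go([558.5,-55.2,225],[0.44,0.9])"
```

```text
t 6.6 pos [552.54 -60.25 222.09] dp cm total [-0.3  -0.31  0.71] F [ 0.09 -0.11 -1.53] gap 20.7 q [-0.17  0.29  1.42 -0.    1.45 -1.29]
[[-0.01 -0.9   0.44]
 [-0.    0.44  0.9 ]
 [-1.    0.01 -0.01]]
turn deg [ 0.12 -0.35 -0.66]
```

Emit:
jog_arm(turn=[[0.1,-0.35,-0.65],[0,0,0],[0,0,0]], dp=[[-0.2,-0.31,0.7],[0,0,0],[0,0,0]], gripper=[1,1,1])

```text
clock: 6.98
eef_pos: [558.2, -56.7, 224.7]
eef_rot: [-1.227, 1.569, -0.113]
wrist_force: [0.1, -0.1, -2.0]
finger_gap: 21.3
```

```bash
python3 -c "
from h import *
go([558.5,-55.2,225],[0.44,0.9])
p,d=snap('side','side6')
a=cv2.imread('pics/side6.png')[130:310,260:485]
cv2.imwrite('pics/c6.png',cv2.resize(a,(750,600),interpolation=cv2.INTER_CUBIC))
v,u=np.mgrid[:480,:640];W=world('side',u,v,d).reshape(480,640,3)
from scipy.optimize import least_squares
for z0,z1,r in((158,166,14.5),(172,186,12),(186,200,12),(200,218,12)):
    mm=(np.hypot(W[...,0]-558,W[...,1]+55)<25)&(W[...,2]>z0)&(W[...,2]<z1)
    P=W[mm]; print(z0,z1,len(P),least_squares(lambda q:np.hypot(P[:,0]-q[0],P[:,1]-q[1])-r,[558,-50],loss='soft_l1').x)
"
```

```text
t 6.97 pos [558.18 -56.7  224.67] dp cm total [-0.03  0.04  0.15] F [ 0.08 -0.07 -2.03] gap 21.3 q [-0.17  0.29  1.41  0.    1.44 -1.28]
[[ 0.   -0.9   0.44]
 [-0.    0.44  0.9 ]
 [-1.   -0.    0.  ]]
turn deg [-0.11  0.03  0.09]
158 166 46 [559.57 -53.23]
172 186 63 [558.92 -55.11]
186 200 65 [558.68 -55.28]
200 218 82 [559.01 -55.62]
```

View pics/c6.png

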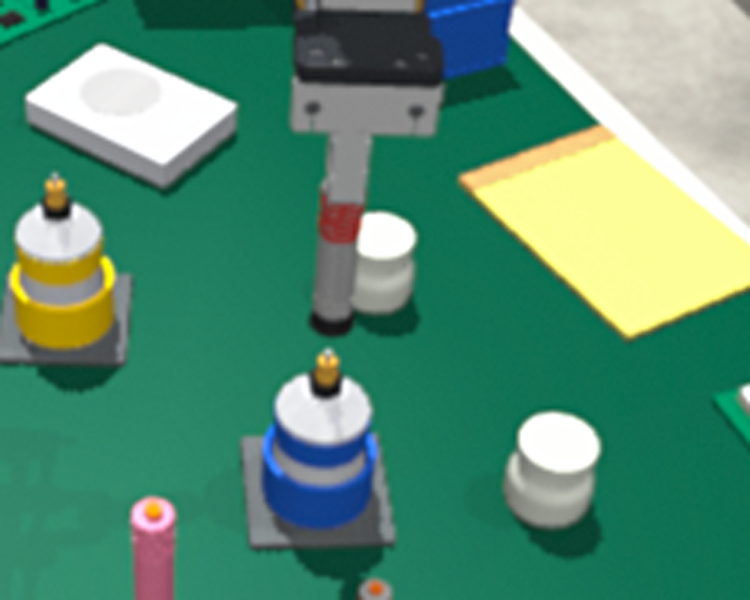

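The mouth (crop 332,322) hangs over the stem (327,360), and the side-camera axes agree within about 1 mm. Descending.

Emit:
jog_arm(turn=[[0,0,0],[0,0,0],[0,0,0],[0,0,0],[0,0,0]], dp=[[0.8,0,0.06],[0.8,0,0],[0.5,0,0],[0.2,0,0],[0,0,0]], gripper=[1,1,1,1,1])

```text
clock: 7.65
eef_pos: [558.2, -56.2, 199.4]
eef_rot: [-1.146, 1.57, -0.032]
wrist_force: [-0.2, -0.4, -1.9]
finger_gap: 21.5
```

```bash
python3 -c "
from h import *
go([558.4,-55.8,190],[0.44,0.9])"
```

```text
t 7.65 pos [558.18 -56.17 199.44] dp cm total [ 0.94 -0.    0.04] F [-0.18 -0.44 -1.89] gap 21.5 q [-0.17  0.3   1.45  0.    1.39 -1.28]
[[ 0.   -0.9   0.44]
 [-0.    0.44  0.9 ]
 [-1.   -0.    0.  ]]
turn deg [-0.11  0.01  0.03]
```

Emit:
jog_arm(turn=[[0,0,0],[0,0,0],[0,0,0],[0,0,0]], dp=[[0.3,0,0.04],[0.3,0,0],[0.3,0,0],[0,0,0]], gripper=[1,1,1,1])

```text
clock: 8.15
eef_pos: [558.5, -55.8, 190.1]
eef_rot: [-1.228, 1.57, -0.114]
wrist_force: [0.2, 0.3, -2.0]
finger_gap: 21.3
```

Emit:
jog_arm(turn=[[0,0,0],[0,0,0],[0,0,0]], dp=[[0.2,0,0],[0.2,0,0],[0,0,0]], gripper=[1,1,1])

```text
clock: 8.52
eef_pos: [558.6, -55.8, 186.0]
eef_rot: [-1.235, 1.569, -0.121]
wrist_force: [-0.5, 0.2, -2.1]
finger_gap: 21.1
```

Emit:
jog_arm(turn=[[0,0,0],[0,0,0]], dp=[[0.2,0,0],[0,0,0]], gripper=[1,1])

```text
clock: 8.78
eef_pos: [558.9, -55.9, 184.4]
eef_rot: [-1.29, 1.568, -0.175]
wrist_force: [-0.6, -0.9, 0.2]
finger_gap: 21.2
```

Emit:
jog_arm(turn=[[0,0,0],[0,0,0]], dp=[[0.15,0,0],[0,0,0]], gripper=[1,1])

```text
clock: 9.02
eef_pos: [559.1, -56.0, 183.4]
eef_rot: [-1.315, 1.567, -0.201]
wrist_force: [0.2, -1.0, 1.0]
finger_gap: 21.3
```

Emit:
jog_arm(turn=[[0,0,0],[0,0,0]], dp=[[0.1,0,0],[0,0,0]], gripper=[1,1])

```text
clock: 9.28
eef_pos: [559.3, -56.1, 182.7]
eef_rot: [-1.309, 1.566, -0.195]
wrist_force: [-0.5, 0.3, 3.1]
finger_gap: 21.0
```

Emit:
jog_arm(turn=[[0,0,0.2],[0,0,0]], dp=[[0.15,0.05,0],[0.05,0,0]], gripper=[1,1])

```text
clock: 9.52
eef_pos: [559.0, -55.9, 180.9]
eef_rot: [-0.756, 1.569, 0.358]
wrist_force: [-0.1, -0.3, 4.0]
finger_gap: 21.3
```

Emit:
jog_arm(turn=[[0,0,0],[0,0,0]], dp=[[0.1,0,0],[0.05,0,0]], gripper=[1,1])

```text
clock: 9.78
eef_pos: [559.1, -55.9, 179.5]
eef_rot: [-0.853, 1.569, 0.261]
wrist_force: [-0.2, -0.8, 3.8]
finger_gap: 21.1
```

```bash
python3 -c "
from h import *
go([558.5,-55.8,179],[0.44,0.9])"
```

```text
t 9.78 pos [559.11 -55.92 179.46] dp cm total [ 0.05  0.06 -0.02] F [-0.16 -0.8   3.82] gap 21.1 q [-0.17  0.32  1.47  0.    1.35 -1.28]
[[ 0.   -0.9   0.44]
 [ 0.    0.44  0.9 ]
 [-1.   -0.    0.  ]]
turn deg [-0.12  0.08  0.09]
```

Emit:
jog_arm(turn=[[0,0,0],[0,0,0]], dp=[[0.1,0.03,0],[0.03,0,0]], gripper=[1,1])

```text
clock: 10.02
eef_pos: [559.1, -55.8, 178.6]
eef_rot: [-1.019, 1.568, 0.095]
wrist_force: [0.4, -0.6, 7.7]
finger_gap: 21.0
```

Emit:
jog_arm(turn=[[0,0,0],[0,0,0]], dp=[[0.1,0,0],[0.03,0,0]], gripper=[1,1])

```text
clock: 10.28
eef_pos: [559.7, -56.0, 178.4]
eef_rot: [-1.168, 1.565, -0.054]
wrist_force: [-0.7, -0.8, 7.9]
finger_gap: 21.1
```

Emit:
jog_arm(turn=[[0,0,0.3],[0,0,0]], dp=[[0.15,0.08,0],[0.1,0,0]], gripper=[1,1])

```text
clock: 10.52
eef_pos: [559.8, -55.9, 177.6]
eef_rot: [-0.825, 1.567, 0.289]
wrist_force: [0.1, -1.0, 10.9]
finger_gap: 21.0
```

Emit:
jog_arm(turn=[[0,0,0]], dp=[[0.1,0,0]], gripper=[1])

```text
clock: 10.65
eef_pos: [560.3, -56.1, 177.6]
eef_rot: [-1.012, 1.565, 0.102]
wrist_force: [-1.2, -0.4, 11.2]
finger_gap: 21.4
```

Emit:
jog_arm(turn=[[0,0,0.3],[0,0,0]], dp=[[0.16,0.12,0],[0.13,0.02,0]], gripper=[1,1])

```text
clock: 10.9
eef_pos: [560.3, -56.0, 177.2]
eef_rot: [-0.85, 1.564, 0.263]
wrist_force: [-0.9, -1.5, 14.2]
finger_gap: 21.2
```

```bash
python3 -c "
from h import *
go([558.5,-55.8,177],[0.44,0.9])"
```

```text
t 10.9 pos [560.31 -55.96 177.15] dp cm total [ 0.01  0.17 -0.07] F [-0.86 -1.51 14.24] gap 21.2 q [-0.17  0.32  1.48  0.    1.34 -1.28]
[[ 0.01 -0.9   0.44]
 [ 0.    0.44  0.9 ]
 [-1.   -0.    0.  ]]
turn deg [-0.12  0.24  0.27]
```

Emit:
jog_arm(turn=[[0,0,0.25],[0,0,0.2]], dp=[[0.13,0.1,0],[0.13,0.05,0]], gripper=[1,1])

```text
clock: 11.15
eef_pos: [560.2, -55.8, 177.2]
eef_rot: [-0.373, 1.565, 0.74]
wrist_force: [-1.1, -1.1, 13.2]
finger_gap: 21.6
```

Emit:
jog_arm(turn=[[0,0,0.2],[0,0,0.2],[0,0,0.2]], dp=[[0.15,0.08,0],[0.15,0.08,0],[0.14,0.08,0]], gripper=[1,1,1])

```text
clock: 11.52
eef_pos: [560.1, -55.7, 177.0]
eef_rot: [0.018, 1.564, 1.131]
wrist_force: [-0.1, -1.2, 13.3]
finger_gap: 21.4
```

Emit:
jog_arm(turn=[[0,0,0.2],[0,0,0.2],[0,0,0.2],[0,0,0.2]], dp=[[0.16,0.08,0],[0.15,0.08,0],[0.15,0.08,0],[0.15,0.08,0]], gripper=[1,1,1,1])

```text
clock: 12.02
eef_pos: [560.0, -55.7, 176.9]
eef_rot: [0.276, 1.562, 1.39]
wrist_force: [-1.0, -2.1, 13.8]
finger_gap: 21.3
```

```bash
python3 -c "
from h import *
go([558.5,-55.8,177],[0.44,0.9])
p,d=snap('side','side7')
a=cv2.imread('pics/side7.png')[170:290,300:450]
cv2.imwrite('pics/c7.png',cv2.resize(a,(750,600),interpolation=cv2.INTER_CUBIC))"
```

```text
t 12.03 pos [560.01 -55.65 176.87] dp cm total [-0.01  0.13 -0.08] F [-1.05 -2.1  13.75] gap 21.3 q [-0.17  0.32  1.47  0.01  1.34 -1.28]
[[ 0.   -0.9   0.44]
 [ 0.01  0.44  0.9 ]
 [-1.    0.    0.01]]
turn deg [-0.15  0.47 -0.13]
```

View pics/c7.png

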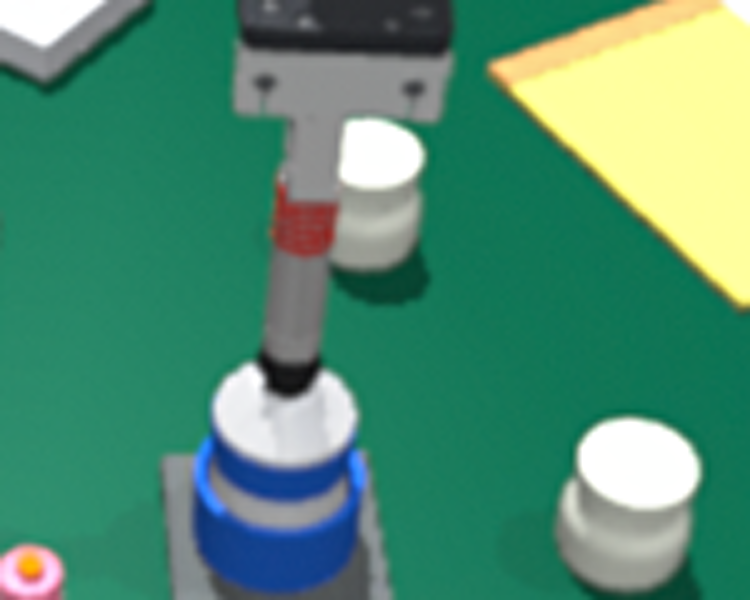

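Side view: the mouth (crop 290,375) is right down on the can top. Force over baseline is about 16 N. Continuing the hold.

Emit:
jog_arm(turn=[[0,0.2,0],[0,0.2,0],[0,0.1,0],[0,0.1,0]], dp=[[0.15,0.07,-0.03],[0.15,0.07,-0.03],[0.15,0.07,-0.02],[0.15,0.07,-0.02]], gripper=[1,1,1,1])

```text
clock: 12.58
eef_pos: [560.3, -56.0, 176.9]
eef_rot: [-1.473, 1.561, -0.359]
wrist_force: [-0.6, 0.1, 13.6]
finger_gap: 21.1
```

Emit:
jog_arm(turn=[[0,0.1,0.1],[0,0.1,0.1],[0,0,0.1],[0,0,0.1],[0,0,0.1]], dp=[[0.16,0.07,-0.02],[0.15,0.07,-0.02],[0.15,0.07,-0.02],[0.15,0.07,-0.02],[0.15,0.07,0]], gripper=[1,1,1,1,1])

```text
clock: 13.2
eef_pos: [560.7, -56.1, 176.9]
eef_rot: [-1.487, 1.554, -0.374]
wrist_force: [-1.3, -0.4, 14.8]
finger_gap: 21.1
```

Emit:
jog_arm(turn=[[0,0,0.4],[0,0,0.4],[0,0,0],[0,0,0],[0,0,0],[0,0,0],[0,0,0],[0,0,0]], dp=[[-0.2,0,0],[-0.4,0,0],[-0.5,0,0],[-0.7,0,0],[-1,0,0],[-1.2,0,0],[-0.8,0,0],[0,0,0]], gripper=[1,1,1,1,1,1,1,1])

```text
clock: 14.2
eef_pos: [560.1, -55.9, 227.5]
eef_rot: [-0.691, 1.569, 0.423]
wrist_force: [0.0, -0.8, -1.8]
finger_gap: 21.3
```

```bash
python3 -c "
from h import *
go([435.2,-212.2,225],[0.44,0.9])
p,d=snap('side','side8')
a=cv2.imread('pics/side8.png')[130:280,300:485]
cv2.imwrite('pics/c8.png',cv2.resize(a,(740,600),interpolation=cv2.INTER_CUBIC))"
```

```text
t 14.2 pos [560.14 -55.86 227.47] dp cm total [  0.22   4.31 -19.54] F [ 0.05 -0.79 -1.84] gap 21.3 q [-0.16  0.29  1.4   0.    1.45 -1.28]
[[ 0.   -0.9   0.44]
 [ 0.    0.44  0.9 ]
 [-1.   -0.    0.  ]]
turn deg [-0.15  0.06  0.05]
```

View pics/c8.png

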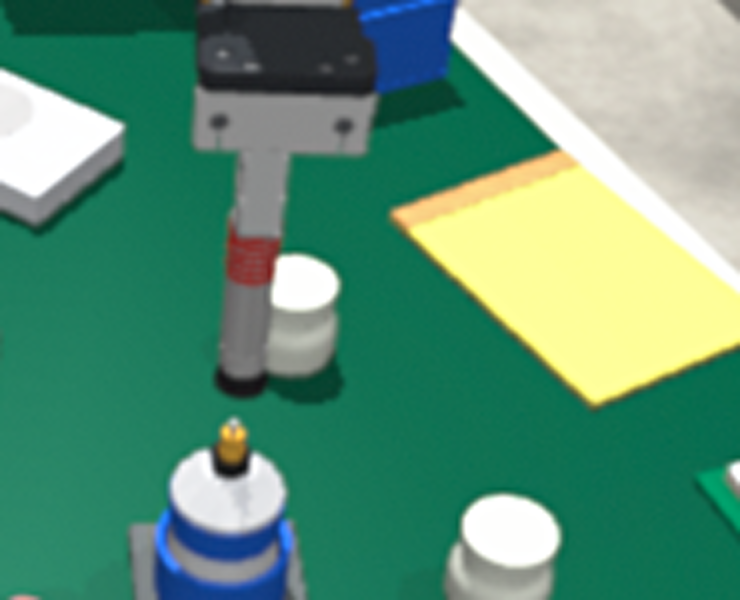

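The finger hides the rod in this view. I'll turn the jaws about 60° about the vertical on the way back so the side camera can see it.

Emit:
jog_arm(turn=[[6,0,0],[9,0,0],[9,0,0],[9,0,0],[9,0,0],[9,0,0],[6,0,0],[0,0,0]], dp=[[0,0,0],[0,0,0],[0,0,0],[0,0,0],[0,0,0],[0,0,0],[0,0,0],[0,0,0]], gripper=[1,1,1,1,1,1,1,1])

```text
clock: 15.25
eef_pos: [558.6, -55.6, 223.3]
eef_rot: [2.743, 1.565, 2.83]
wrist_force: [0.2, 0.5, -1.2]
finger_gap: 21.2
```

```bash
python3 -c "
from h import *
go([435.2,-212.2,225])
p,d=snap('side','side9')
a=cv2.imread('pics/side9.png')[130:280,300:485]
cv2.imwrite('pics/c9.png',cv2.resize(a,(740,600),interpolation=cv2.INTER_CUBIC))"
```

```text
t 15.25 pos [558.64 -55.65 223.34] dp cm total [ -0.13 -14.52 -13.66] F [ 0.25  0.46 -1.18] gap 21.2 q [-0.16  0.29  1.4   0.    1.45 -0.25]
[[-0.01 -0.09  1.  ]
 [ 0.    1.    0.09]
 [-1.    0.   -0.  ]]
```

View pics/c9.png

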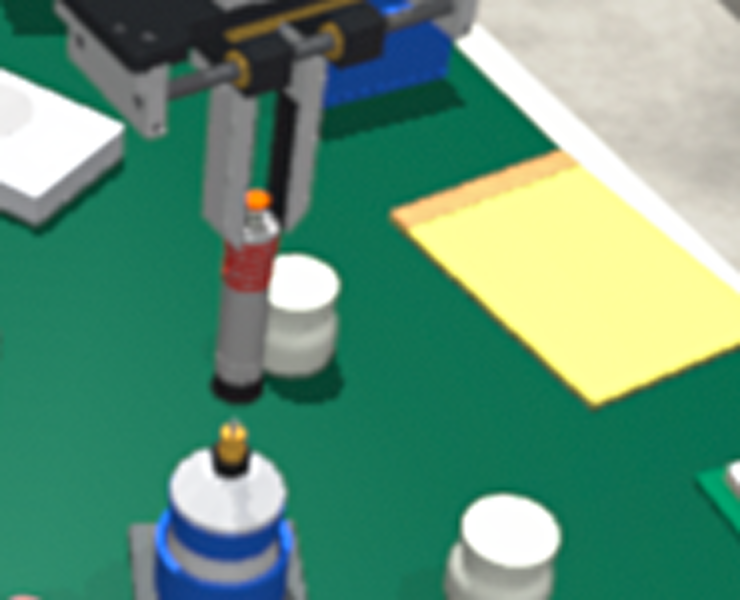

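The rod is out: orange cap at crop (257,198), well above the white top at (258,222). Next: the gauge's axis and tilt relative to the TCP, in the new yaw.

```bash
python3 - <<'E'
from h import *
from scipy.optimize import least_squares
d=np.load('side9.npz')['d'];p=np.load('side9.npz')['p']
v,u=np.mgrid[:480,:640];W=world('side',u,v,d).reshape(480,640,3)
for z0,z1,r in((158,166,14.5),(172,186,12),(186,200,12),(200,218,12),(218,235,12)):
    mm=(np.hypot(W[...,0]-558,W[...,1]+55)<22)&(W[...,2]>z0)&(W[...,2]<z1)
    P=W[mm]; print(z0,z1,len(P),least_squares(lambda q:np.hypot(P[:,0]-q[0],P[:,1]-q[1])-r,[558,-50],loss='soft_l1').x)
hsv=cv2.cvtColor(p,cv2.COLOR_RGB2HSV).astype(int)
m=(np.hypot(W[...,0]-558,W[...,1]+55)<30)&(hsv[...,0]<18)&(hsv[...,0]>5)&(hsv[...,1]>150)&(p[...,0]>180)&(W[...,2]>240)
print('cap',m.sum(),W[m].mean(0),W[m].max(0))
mm=(np.hypot(W[...,0]-558,W[...,1]+55)<22)&(W[...,2]>140);print('low',np.sort(W[mm][:,2])[:6])
E
```

```text
158 166 49 [560.34 -52.54]
172 186 58 [559.44 -54.18]
186 200 67 [559.08 -54.43]
200 218 87 [559.52 -54.52]
218 235 79 [559.36 -54.38]
cap 16 [560.18 -55.68 275.76] [569.55 -46.95 277.69]
low [157.23 157.66 157.91 157.97 158.59 158.84]
```

Emit:
jog_arm(turn=[[0,0,0],[0,0,0],[0,0,0],[0,0,0],[0,0,0],[0,0,0],[0,0,0],[0,0,0]], dp=[[0,-1.3,-1.2],[0,-2.6,-2.5],[0,-3,-2.9],[0,-3,-2.8],[0,-2.4,-2.2],[0,-1.3,-1.2],[0,-0.6,-0.5],[0,0,0]], gripper=[1,1,1,1,1,1,1,1])

```text
clock: 16.3
eef_pos: [430.7, -217.7, 223.3]
eef_rot: [2.966, 1.565, 3.066]
wrist_force: [0.1, 0.7, -1.0]
finger_gap: 21.2
```

```bash
python3 -c "
from h import *
go([435.2,-212.4,130],[1,0.09])"
```

```text
t 16.3 pos [ 430.67 -217.66  223.32] dp cm total [9.33 0.47 0.56] F [ 0.06  0.7  -0.95] gap 21.2 q [-0.54  0.11  1.62 -0.    1.41 -0.64]
[[-0.01 -0.1   0.99]
 [ 0.    1.    0.1 ]
 [-1.    0.   -0.01]]
turn deg [ 0.58 -0.32 -0.06]
```

Holder top is at 50, so the mouth clears it with the TCP above 117. I'll align at about z=130 first.

Emit:
jog_arm(turn=[[0,-0.3,0],[0,0,0],[0,0,0],[0,0,0],[0,0,0],[0,0,0],[0,0,0]], dp=[[0.8,0.47,0.56],[2,0,0],[2.5,0,0],[2,0,0],[1.3,0,0],[0.4,0,0],[0,0,0]], gripper=[1,1,1,1,1,1,1])

```text
clock: 17.18
eef_pos: [438.6, -207.5, 128.3]
eef_rot: [1.322, 1.569, 1.428]
wrist_force: [-0.0, 0.5, -1.7]
finger_gap: 21.1
```

```bash
python3 -c "
from h import *
go([435.2,-212.4,120],[1,0.09])"
```

```text
t 17.18 pos [ 438.61 -207.53  128.35] dp cm total [ 0.83 -0.45 -0.39] F [-0.02  0.53 -1.72] gap 21.1 q [-0.52  0.2   1.75  0.    1.2  -0.63]
[[ 0.   -0.11  0.99]
 [ 0.    0.99  0.11]
 [-1.    0.    0.  ]]
turn deg [ 0.97  0.03 -0.12]
```

Emit:
jog_arm(turn=[[0,0,-0.1],[0,0,0],[0,0,0]], dp=[[0,-0.3,-0.26],[0,-0.15,-0.13],[0,0,0]], gripper=[1,1,1])

```text
clock: 17.55
eef_pos: [435.6, -213.2, 129.7]
eef_rot: [-0.423, 1.568, -0.316]
wrist_force: [0.3, 0.7, -2.6]
finger_gap: 21.2
```

```bash
python3 -c "
from h import *
go([435.2,-212.4,120],[1,0.09])
p,d=snap('side','side10')
a=cv2.imread('pics/side10.png')[230:390,250:450]
cv2.imwrite('pics/c10.png',cv2.resize(a,(750,600),interpolation=cv2.INTER_CUBIC))"
```

```text
t 17.55 pos [ 435.57 -213.16  129.7 ] dp cm total [ 0.97  0.08 -0.03] F [ 0.27  0.71 -2.64] gap 21.2 q [-0.53  0.19  1.75  0.    1.19 -0.64]
[[ 0.   -0.11  0.99]
 [-0.    0.99  0.11]
 [-1.   -0.    0.  ]]
turn deg [0.96 0.14 0.06]
```

View pics/c10.png

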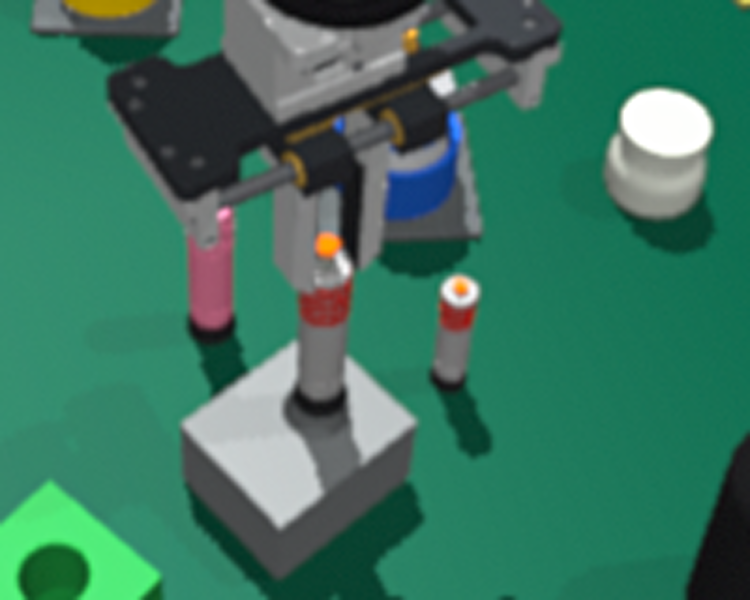

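The mouth (crop 322,400) is just above the hole (320,405) and the rod shows. Lowering.

Emit:
jog_arm(turn=[[0,0,0],[0,0,0],[0,0,0],[0,0,0]], dp=[[0.4,0.06,-0.03],[0.5,0,0],[0.5,0,0],[0,0,0]], gripper=[1,1,1,1])

```text
clock: 18.1
eef_pos: [435.1, -212.4, 114.5]
eef_rot: [-0.375, 1.569, -0.269]
wrist_force: [0.6, -0.3, -1.5]
finger_gap: 21.1
```

```bash
python3 -c "
from h import *
go([435.2,-212.5,78],[1,0.11])"
```

```text
t 18.1 pos [ 435.13 -212.39  114.47] dp cm total [ 3.65 -0.01 -0.  ] F [ 0.6  -0.27 -1.46] gap 21.1 q [-0.53  0.21  1.77  0.    1.16 -0.64]
[[ 0.   -0.11  0.99]
 [-0.    0.99  0.11]
 [-1.   -0.    0.  ]]
turn deg [-0.17  0.12  0.05]
```

Emit:
jog_arm(turn=[[0,0,0],[0,0,0],[0,0,0],[0,0,0],[0,0,0]], dp=[[0.8,0,0],[0.8,0,0],[0.8,0,0],[0.6,0,0],[0.2,0,0]], gripper=[1,1,1,1,1])

```text
clock: 18.73
eef_pos: [435.1, -212.3, 80.0]
eef_rot: [-0.295, 1.569, -0.188]
wrist_force: [-0.2, -0.1, -1.6]
finger_gap: 21.1
```

```bash
python3 -c "
from h import *
go([435.2,-212.5,75.5],[1,0.11])"
```

```text
t 18.73 pos [ 435.11 -212.32   79.96] dp cm total [ 0.45 -0.02  0.01] F [-0.23 -0.15 -1.62] gap 21.1 q [-0.53  0.25  1.81  0.    1.08 -0.64]
[[ 0.   -0.11  0.99]
 [-0.    0.99  0.11]
 [-1.   -0.    0.  ]]
turn deg [-0.17  0.1   0.03]
```

Emit:
jog_arm(turn=[[0,0,0],[0,0,0],[0,0,0]], dp=[[0.2,0,0],[0.12,0,0],[0,0,0]], gripper=[1,1,1])

```text
clock: 19.1
eef_pos: [435.3, -212.4, 76.8]
eef_rot: [-0.373, 1.568, -0.267]
wrist_force: [0.2, 0.3, -1.4]
finger_gap: 21.2
```

Emit:
jog_arm(turn=[[0,0,0],[0,0,0]], dp=[[0.08,0,0],[0,0,0]], gripper=[1,1])

```text
clock: 19.35
eef_pos: [435.4, -212.5, 76.1]
eef_rot: [-0.413, 1.568, -0.307]
wrist_force: [-0.6, -0.1, -1.8]
finger_gap: 21.3
```

Emit:
jog_arm(turn=[[0,0,0],[0,0,0]], dp=[[0.08,0,0],[0,0,0]], gripper=[1,1])

```text
clock: 19.6
eef_pos: [435.5, -212.5, 75.4]
eef_rot: [-0.431, 1.568, -0.324]
wrist_force: [0.2, 0.3, -1.2]
finger_gap: 21.0
```

Emit:
jog_arm(turn=[[0,0,0],[0,0,0]], dp=[[0.08,0,0],[0,0,0]], gripper=[1,1])

```text
clock: 19.85
eef_pos: [435.8, -212.8, 75.1]
eef_rot: [-0.518, 1.567, -0.411]
wrist_force: [0.9, 0.5, 0.1]
finger_gap: 21.4
```

Emit:
jog_arm(turn=[[0,0,0],[0,0,0]], dp=[[0.06,0,0],[0,0,0]], gripper=[1,1])

```text
clock: 20.1
eef_pos: [436.1, -213.0, 75.1]
eef_rot: [-0.569, 1.566, -0.463]
wrist_force: [-0.4, 0.3, 0.8]
finger_gap: 21.4
```

On the floor. Opening gently.

Emit:
jog_arm(turn=[[0,0,0],[0,0,0],[0,0,0],[0,0,0],[0,0,0],[0,0,0]], dp=[[0,0,0],[0,0,0],[0,0,0],[0,0,0],[0,0,0],[0,0,0]], gripper=[0.74,0.72,0.68,0.6,0.5,0.42], grip_force=10)

```text
clock: 20.85
eef_pos: [436.0, -212.9, 74.6]
eef_rot: [-0.511, 1.566, -0.405]
wrist_force: [0.1, 0.0, -0.1]
finger_gap: 52.7
```

```bash
python3 -c "
from h import *
go([435.2,-212.5,180],[1,0.11])
p,d=snap('side','side11')
a=cv2.imread('pics/side11.png')[230:390,250:450]
cv2.imwrite('pics/c11.png',cv2.resize(a,(750,600),interpolation=cv2.INTER_CUBIC))"
```

```text
t 20.85 pos [ 435.95 -212.85   74.59] dp cm total [-10.54   0.02  -0.03] F [ 0.12  0.04 -0.07] gap 52.7 q [-0.53  0.26  1.81  0.    1.07 -0.64]
[[ 0.   -0.11  0.99]
 [-0.    0.99  0.11]
 [-1.   -0.    0.  ]]
turn deg [-0.17  0.22  0.13]
```

View pics/c11.png

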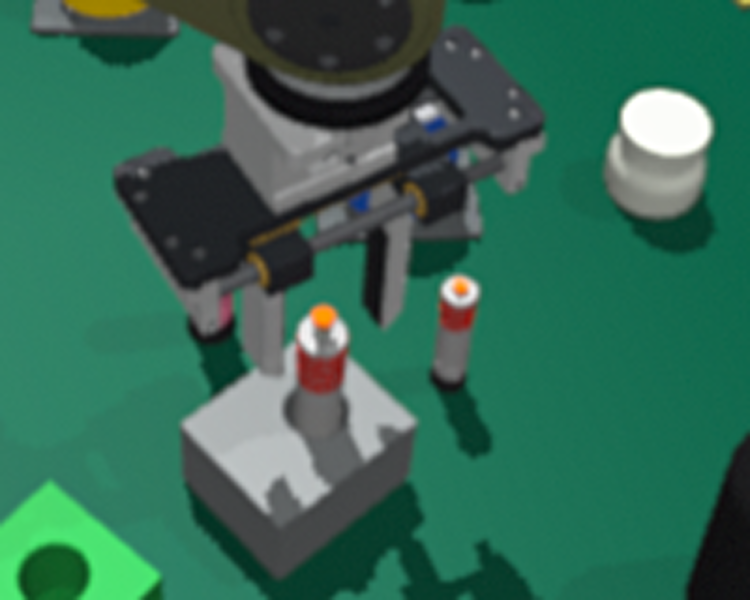

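The gauge stands upright in the hole (crop 320,410), the orange cap (322,315) is still raised, and the fingers are clear on both sides. Lifting straight up.

Emit:
jog_arm(turn=[[0,0,0],[0,0,0],[0,0,0],[0,0,0],[0,0,0],[0,0,0],[0,0,0],[0,0,0]], dp=[[-0.6,0,0],[-1.2,0,0],[-2,0,0],[-2.5,0,0],[-3,0,0],[-3,0,0],[-2,0,0],[0,0,0]], gripper=[0.4,0.4,0.4,0.4,0.4,0.4,0.4,0.4])

```text
clock: 21.9
eef_pos: [435.3, -212.6, 228.0]
eef_rot: [-0.578, 1.562, -0.471]
wrist_force: [0.3, -0.1, -0.2]
finger_gap: 56.7
```

Emit:
jog_arm(turn=[[0,0,0],[0,0,0],[0,0,0],[0,0,0],[0,0,0],[0,0,0]], dp=[[-1,1,-1],[0,3,-1],[0,4,-1],[0,4,-1],[0,3,-1],[0,0,0]], gripper=[0.4,0.4,0.4,0.4,0.4,0.4])

```text
clock: 22.65
eef_pos: [365.6, -64.2, 233.4]
eef_rot: [-0.584, 1.567, -0.478]
wrist_force: [0.3, -0.9, -0.3]
finger_gap: 56.3
```

```bash
python3 - <<'E'
from h import *
go([435.2,-212.5,180],[1,0.11])
p,d=snap('side','side12');pt,dt=snap('top','top12')
a=cv2.imread('pics/side12.png')[180:380,250:450]
b=cv2.imread('pics/top12.png')
cv2.imwrite('pics/c12.png',np.hstack([cv2.resize(a,(400,400)),cv2.resize(b[170:370,260:460],(400,400))]))
v,u=np.mgrid[:480,:640]
for n,pp,dd in(('side',p,d),('top',pt,dt)):
    W=world(n,u,v,dd).reshape(480,640,3);hsv=cv2.cvtColor(pp,cv2.COLOR_RGB2HSV).astype(int)
    m=(np.hypot(W[...,0]-436,W[...,1]+212)<22)&(W[...,2]>108)
    o=m&(hsv[...,0]<18)&(hsv[...,0]>5)&(hsv[...,1]>150)
    print(n,m.sum(),W[m].max(0),'cap',o.sum(),np.median(W[o],0) if o.sum() else '')
E
```

```text
t 22.65 pos [365.64 -64.22 233.43] dp cm total [  5.4  -15.47   5.33] F [ 0.35 -0.89 -0.25] gap 56.3 q [-0.27 -0.17  1.87 -0.    1.43 -0.38]
[[ 0.   -0.11  0.99]
 [-0.    0.99  0.11]
 [-1.   -0.    0.  ]]
turn deg [-0.22  0.19  0.13]
side 151 [ 448.13 -199.77  130.78] cap 13 [ 435.04 -212.63  128.32]
top 138 [ 446.88 -200.11  129.28] cap 27 [ 435.42 -212.16  126.87]
```

View pics/c12.png

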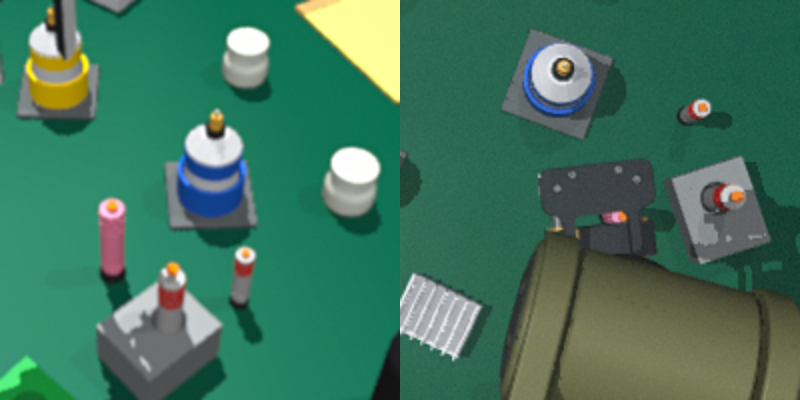

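The gauge stands upright in the grey holder. Its cap is at z≈127.5 against ≈118 at first, so the rod is out about 9.5–10 mm. Nothing else has moved. I'll let the arm settle and hand in.

Emit:
jog_arm(turn=[[0,0,0],[0,0,0]], dp=[[0,0,0],[0,0,0]], gripper=[0.4,0.4])

```text
clock: 23.0
eef_pos: [366.6, -66.6, 232.9]
eef_rot: [-0.801, 1.568, -0.698]
wrist_force: [0.0, -0.0, 0.4]
finger_gap: 56.7
```

```bash
python3 -c "
from h import *
print(order.sign_off())"
```

```text
the job is handed in; nothing more can be done
None
```

I took the gauge from the grey holder and pressed it onto the blue can's stem until it was fully home. I held it there for about 2.3 s, stood it back in the holder, let go and signed off at 23 s of the 61 s allowed.

- **Press force:** the readings during the hold were about 15–17 N net of the gauge's weight, within the 14–19 N asked for. The highest was about 16.8 N. I only read the force at the end of each move, so short peaks in between were not seen.
- **Rod:** both cameras show the gauge upright in the hole with its cap 9.5–10 mm higher than at the start, so the reading is still showing.
- **Everything else:** I did not go near the yellow can, and nothing else looked moved in the last pictures. In the last side view a finger partly hid the yellow can.
- **Drift while pressing:** the tool moved about 2 mm sideways and tilted up to about 1°, with side forces mostly under 2 N (2.3 N at most).

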